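Seat and clamp a die plate with a guarded knob

TASK

Slide the die plate fully home against the rear stop of the press nest, then reach into the yellow guard and turn the clamp knob clockwise until you feel the pad first bite on the plate, and from there an eighth of a turn more, no further. Let go of everything; do not lean on the thin guard, and leave the spare plate and the white jar where they stand.

Things in the scene. Friction and masses are not known exactly. Their poses are not given: they have to be found in the camera images.
- press: black/dark grey press, fixed; place and heading vary. Origin at table height under the knob axis; x from its open front (robot side) to its rear, z up. Nest 150 wide, x -190 to +90, floor at z 30, between two rails (slot 116 wide, rail tops z 40; red blocks near their front end reach z 52). Rear column from x +50. Head 120 wide, x -50 to +95, z 78 to 108, overhangs the plate's rear part.
- stop (a point): foot of the rear stop face: on the nest floor (z 30) at press x +50; axes as the press. The plate is home when its rear edge lies on this face.
- plate: aluminium die plate, beige top sheet, 200 (x) x 112 (y) x 12 mm, about 0.45 kg, loose in the slot (2 mm play each side); starts 25 to 50 mm short of home. Origin under its centre, x to its rear. Upright black handle block 20 (x) x 14 (y) mm, from 12 to 56 above the plate's underside, 80 mm in front of the plate's centre. Slides with 1 to 4 N; binds if held askew.
- plate_rear (a point): middle of the plate's lower rear edge, 100 mm behind its centre; lies on stop's face when home.
- plate_handle (a point): on the handle block's centre line, 42 mm above the plate's underside (14 mm below the block's top): the place to pinch it, across its 14 mm width (y).
- guard: yellow round guard on the head, about the knob's axis: thin wall, inner diameter 76, outer 86, from z 108 to 158, open at the top. Robot contact with it must stay light (under 20 N). Origin at its foot on the axis.
- knob_grip (a point): place to pinch the clamp knob: on its vertical axis, z 134 (24 mm below the guard's lip, 12 below the knob's top). Turns with the knob, x along the grip bar. The knob: disc 40 dia. x 8 on the head (z 108 to 116), on it a black grip bar 38 long (x), 14 wide (y), top at z 146, white mark at its +x end; the guard leaves 31 mm beside each face of the bar.
- knob (a joint): angle of the clamp knob, rad, growing clockwise seen from above (tightening); range 0 to 4.2; starts at 0 to 0.45. Stays where it is left. Turns against 0.19 N m of friction until the bite; at the bite that jumps to 0.28, then grows by 0.054 N m per rad. Each rad lowers the clamp spindle by 3 mm.
- clamp_pad: steel clamp spindle under the head on the knob axis, with a sprung stem (16 dia.) and worn black rubber face (28 dia.) over the plate's rear part. Origin 40.6 mm above the face as new; the true face is up to 2.4 mm higher or lower, unknown: the bite comes at a knob angle of 1.0 to 2.6 and must be felt. At the bite it presses with 30 N, then 18 N more per rad of knob.
- spare_plate: spare aluminium plate with a beige sheet and no handle, 140 x 90 x 10 mm, lying on the table beside the press; leave it. Origin under its centre.
- jar: white round jar with a grey cap, 56 dia. x 65 mm, on the table beside the press; leave it. Origin under its centre.

How it is judged:
By the outcome, as a careful person would: the job done as asked, in the order asked, and still so for the second after the job is handed in, with the robot touching nothing.
It also fails if it takes over 72 s, if anything falls off the work surface, if the arm or the gripper's body presses on something with over 40 N, if the wrist force passes 120 N, or if a joint passes its speed limit or range.

ROBOT

A 6-joint arm with a two-finger parallel gripper is mounted at the origin on the work surface. World frame = base frame: x ahead of the robot, y to its left, z up, the work surface at z = 0. Lengths are in m, angles in rad, forces in N, time in s.
With the tool pointing down it reaches from about 0.4 to 0.825 m from the base axis. Payload 7 kg.
Tool frame: the origin (TCP) lies at the very end of the fingers, on their centre line; the grasp point (between the pads) lies 19 mm behind it; y points along the fingers, x is the direction in which the jaws open and shut, and the axes are right-handed (so a half turn about y gives the same grasp; the last joint's range is limited). The gripper opens to 88 mm and grips with 3 to 60 N. Pads are 19 mm wide; open, the fingers measure 130 mm over their backs; the gripper's body (78 mm by 193 mm) begins 47 mm behind the grasp point.
Start: joints at [-0.995, 0.359, 0.012, 0, -1.224, -0.288], TCP at [0.192, -0.647, 0.227] pointing down, gripper open.
Joint ranges: [-3.07, 3.07], [-1.43, 2.12], [-1.02, 1.25], [-3.03, 1.67], [-3.05, -0], [-3.03, 3.03]. Speed limits (rad/s): [2.39, 2.39, 3.01, 3.14, 3.14, 3.14].

INTERFACE

Orientations are given as [roll, pitch, yaw] about the fixed x, y, z axes, in that order (R = Rz(yaw) Ry(pitch) Rx(roll)).
In Python, from station import arm gives the robot as it stands.
- The arm moves only by the tool move_arm, never from a script. Its arguments are lists of equal length, an entry for each row: "jaw": the closure, from 0 (fully open) to 1 (shut); "offset": the shift along the tool's x, y, z in m, a list of three; "roll": the turn about the tool's y in rad. In form: {"jaw": [jaw, ...], "offset": [[dx, dy, dz], ...], "roll": [roll, ...]}. A call has 1 to 5 rows; each row shifts and turns the commanded pose from where the row before left it, along the tool's axes as they then stand; what a row does not reach is not made up. A row lasts 1/8 s, in which the tool goes at most 62.5 mm and 10.7 degrees, less where a joint would pass 70% of its speed; a pose out of reach is approached as far as the arm can. A call is refused whole if a number of a shift passes 0.0625 or a number of a turn 0.188, either way. A call with a gripper value outside its range is refused whole. The fingers move at their own pace and stop on an object; "grip_force" is the grip in N (left out, the last holds). Time passes only in rows, so rows that do not move let the fingers close. It gives the time, the measured TCP pose, the force and the opening at its end, in the units of the state.
- arm.get_state(): the state, without advancing time (a new reading comes with each control period).
- arm.grab_frame(name): name is "side" or "top" or "wrist"; returns a dict with "pixels" (400x640x3 uint8, blue, green, red), "fovy" (degrees; the focal length in pixels is half the picture's height over the tangent of half this angle, whatever the lens; pixels are square), "cx", "cy" (the principal point, pixels), "position" and "attitude" of the camera in the world; the wrist camera has in their place "hand_eye" (4x4, takes a point from camera to tool coordinates, whose origin is the TCP and whose axes are the tool frame's). Camera axes: x right, y down, z forward; pixel columns grow to the right and rows downward; lengths in m; the calibration is good to about 2 mm. The wrist camera is an equidistant fisheye: a pixel r from the principal point sees the ray r / f radians off the axis. A picture is of the moment at which its call begins: read the wrist's pose just before it. There is no depth.
- arm.job_done(): hands the job in, once; it reports no verdict.
Trained networks look in a picture, given as the dict that the camera call returned (one of the last four; its "shot" number tells which), for a name from the list of things; names that differ only in an ending like _2 or _b are one class to them, and where a whole thing is asked for, a point or a joint stands for the part that bears it (a point fixed in the world has none). Each returns a list of dicts, best first, with "p" (0 to 1); they miss things now and then, are a little off and sometimes report something else, mostly with a low value. They report only what shows in the picture. A call takes as long as a camera call.
- arm.recognise(picture, thing): "position" ([x, y, z] in m, in world coordinates, good to about 4 mm: the middle of the surface that is visible of it).
- arm.landmark_of(picture, thing): "position" ([x, y, z] in m, in world coordinates, good to about 4 mm: a listed point, or the origin of a listed thing).
The state is a dict: "t": time; "q": joint angles; "qd": joint speeds; "joint_efforts": joint torques, N m; "eef_pos": TCP position; "ee_rot": TCP orientation; "force": force on the tool from outside, world axes, zero at the start; "moment": the same for the moment, N m; "width": finger opening in m.
Only numpy, scipy, OpenCV 4.12 (cv2) and the standard library are available. Lean on these libraries where they do the work, as an engineer would, in place of code of your own. Each camera call takes 0.05 s, during which the arm holds its last target.

## Working session

There is one attempt and no reset: what is moved stays moved. The work goes in short steps, Python scripts to look and compute and a tool call to move; the robot and the scene stay as the last step left them, time stands still between calls to the robot, and variables do not carry over. Pictures are saved under pics/ and viewed, and the job is handed in when it is done.

Besides the shell and the picture viewer there is one more tool, called after "Request:" by a JSON object that holds its "method" and its "body". move_arm: Moves the arm, as the interface text tells. Its arguments: {"type":"object","properties":{"jaw":{"type":"array","items":{"type":"number"}},"offset":{"type":"array","items":{"type":"array","items":{"type":"number"}}},"roll":{"type":"array","items":{"type":"number"}},"grip_force":{"type":"number"}},"required":["jaw","offset","roll"]}

```bash
mkdir -p pics; ls; cat > h.py <<'E'
from station import arm
import numpy as np, cv2
np.set_printoptions(precision=4,suppress=True)
E
python3 - <<'E'
from h import *
s=arm.get_state(); print(s)
for n in ["side","top"]:
    f=arm.grab_frame(n); cv2.imwrite(f"pics/{n}0.png",f["pixels"])
    print(n,{k:v for k,v in f.items() if k!="pixels"})
    for t in ["press","stop","plate","plate_rear","plate_handle","guard","knob_grip","jar","spare_plate"]:
        r=arm.landmark_of(f,t); print(t,[(np.round(x["position"],4),round(x["p"],2)) for x in r[:2]])
print(arm.get_state()["t"])
E
```

```text
pics
{'t': 0.0, 'q': array([-0.9949,  0.3593,  0.011 , -0.0003, -1.2241, -0.2881]), 'qd': array([ 0.0014,  0.    , -0.0005,  0.0014,  0.002 ,  0.0001]), 'joint_efforts': array([ -0.0003, -58.2721,  29.3075,   6.9977,   0.007 ,  -0.0002]), 'eef_pos': array([ 0.1914, -0.6468,  0.2256]), 'ee_rot': array([-1.5706, -0.0017,  1.8585]), 'force': array([ 0.4545, -0.4713, -0.8247]), 'moment': array([-0.0038,  0.0019, -0.0237]), 'width': 0.08742012360054015}
side {'fovy': 54.25877109308652, 'cx': 311.5017975317331, 'cy': 203.44048274418836, 'position': array([ 0.4765, -0.5386,  0.5562]), 'attitude': array([-2.225 , -0.0018, -0.2197]), 'shot': 1}
press [(array([ 0.6304, -0.026 , -0.0025]), 0.9)]
stop [(array([ 0.6795, -0.0165,  0.0265]), 0.84)]
plate [(array([ 0.5469, -0.0447,  0.0322]), 0.72)]
plate_rear [(array([ 0.6424, -0.0219,  0.027 ]), 0.77)]
plate_handle [(array([ 0.4725, -0.059 ,  0.0726]), 0.75)]
guard [(array([ 0.6248, -0.0237,  0.1067]), 0.73), (array([ 0.4726, -0.0567,  0.0703]), 0.34)]
knob_grip [(array([ 0.6278, -0.026 ,  0.1332]), 0.78)]
jar [(array([ 0.7069, -0.1826, -0.0013]), 0.56), (array([ 0.6315, -0.0233, -0.002 ]), 0.48)]
spare_plate [(array([ 0.5503,  0.1487, -0.0008]), 0.76)]
top {'fovy': 53.6102012985655, 'cx': 313.96141137652774, 'cy': 195.35773570034186, 'position': array([0.5254, 0.0445, 1.0328]), 'attitude': array([-3.0405,  0.0217, -1.5753]), 'shot': 2}
press [(array([ 0.6301, -0.0257, -0.001 ]), 0.59)]
stop []
plate [(array([ 0.5484, -0.0448,  0.0319]), 0.76)]
plate_rear [(array([ 0.4671, -0.0585,  0.0695]), 0.28)]
plate_handle [(array([ 0.467 , -0.058 ,  0.0705]), 0.76)]
guard [(array([ 0.6271, -0.0233,  0.1089]), 0.62)]
knob_grip [(array([ 0.622 , -0.0232,  0.1368]), 0.6)]
jar [(array([ 0.7074, -0.174 ,  0.0001]), 0.75), (array([ 0.629 , -0.0213,  0.1092]), 0.31)]
spare_plate [(array([0.5448, 0.1508, 0.0032]), 0.56)]
1.0
```

View pictures.

View pics/side0.png

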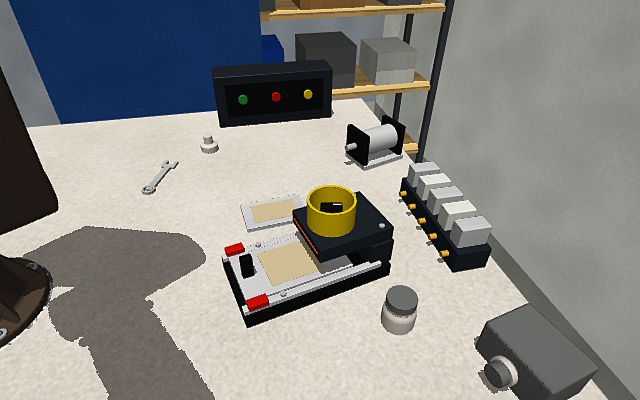

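View pics/top0.png

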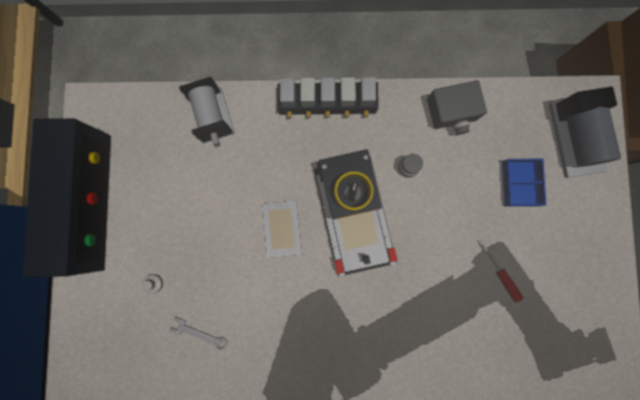

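Request:
{"method": "move_arm", "body": {"jaw": [0.3,0.5,0.6,0.6,0.6], "offset": [[0.03,0,-0.027],[0.04,0,-0.036],[0.04,0,-0.036],[0.04,0,-0.036],[0.04,0,-0.036]], "roll": [0,0,0,0,0]}}

```text
t: 1.62
eef_pos: [0.3021, -0.415, 0.2268]
ee_rot: [-1.571, 0.001, 1.858]
force: [0.9, -0.1, 1.0]
width: 0.0434
```

Request:
{"method": "move_arm", "body": {"jaw": [0.6,0.6,0.6,0.6,0.6], "offset": [[0.04,0,-0.036],[0.04,0,-0.036],[0.04,0,-0.036],[0.04,0,-0.036],[0.04,0,-0.036]], "roll": [0,0,0,0,0]}}

```text
t: 2.25
eef_pos: [0.418, -0.172, 0.2271]
ee_rot: [-1.572, 0.0, 1.859]
force: [1.5, -1.4, -0.1]
width: 0.0349
```

Request:
{"method": "move_arm", "body": {"jaw": [0.6,0.6,0.6], "offset": [[0.047,0,-0.04],[0.047,0,-0.04],[0,0,0]], "roll": [0,0,0]}}

```text
t: 2.62
eef_pos: [0.4689, -0.0575, 0.2267]
ee_rot: [-1.571, 0.0, 1.864]
force: [0.1, 0.4, -0.1]
width: 0.035
```

```bash
cat >> h.py <<'E'
from scipy.spatial.transform import Rotation as Ro
def look(n,tag,things):
    s=arm.get_state(); f=arm.grab_frame(n); cv2.imwrite(f"pics/{tag}.png",f["pixels"])
    print(n,s["t"],s["eef_pos"],s["ee_rot"])
    np.save(f"pics/{tag}.npy",{**f,"s":s},allow_pickle=True)
    for t in things:
        r=arm.landmark_of(f,t); print(t,[(np.round(x["position"],4),round(x["p"],2)) for x in r[:2]])
    return f,s
E
python3 - <<'E'
from h import *
f,s=look("wrist","w1",["plate_handle","knob_grip","press","stop","plate","guard","plate_rear"])
print(f["hand_eye"],f["fovy"],f["cx"],f["cy"])
f,s=look("side","s1",[])
E
```

```text
wrist 2.625 [ 0.4689 -0.0575  0.2267] [-1.5715  0.      1.8635]
plate_handle [(array([ 0.4691, -0.0591,  0.0709]), 0.82)]
knob_grip []
press []
stop []
plate [(array([ 0.5521, -0.0429,  0.0314]), 0.89)]
guard [(array([ 0.6253, -0.0221,  0.11  ]), 0.71)]
plate_rear []
[[ 1.      0.0006 -0.0017  0.001 ]
 [ 0.0018 -0.2928  0.9562 -0.1582]
 [ 0.0001 -0.9562 -0.2928  0.0797]
 [ 0.      0.      0.      1.    ]] 65.70646984690485 318.9988831514479 199.25868966322332
side 3.025 [ 0.4671 -0.0618  0.2267] [-1.571   0.      1.8569]
```

View pics/w1.png

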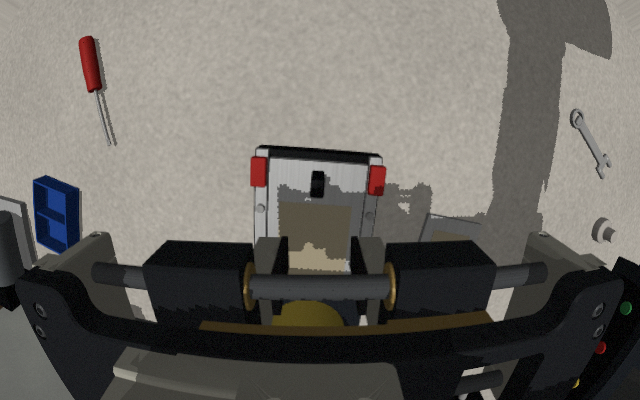

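View pics/s1.png

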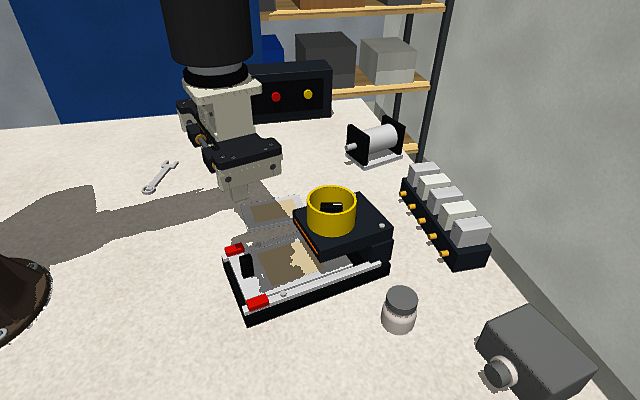

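```bash
python3 - <<'E'
from h import *
for i in range(3):
    s=arm.get_state(); print(s["t"],s["eef_pos"],s["ee_rot"],s["qd"])
E
```

```text
3.075 [ 0.4672 -0.0617  0.2267] [-1.571  0.     1.857] [ 0.0025  0.0021  0.0017 -0.0014 -0.0001 -0.0014]
3.075 [ 0.4672 -0.0617  0.2267] [-1.571  0.     1.857] [ 0.0025  0.0021  0.0017 -0.0014 -0.0001 -0.0014]
3.075 [ 0.4672 -0.0617  0.2267] [-1.571  0.     1.857] [ 0.0025  0.0021  0.0017 -0.0014 -0.0001 -0.0014]
```

```bash
python3 - <<'E'
import cv2
a=cv2.imread("pics/w1.png")[140:260,230:410]; cv2.imwrite("pics/w1c.png",cv2.resize(a,None,fx=4.4,fy=4.4,interpolation=2))
a=cv2.imread("pics/side0.png")[180:330,215:400]; cv2.imwrite("pics/s0c.png",cv2.resize(a,None,fx=4,fy=4,interpolation=2))
E
```

```text
(no output)
```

View pics/w1c.png

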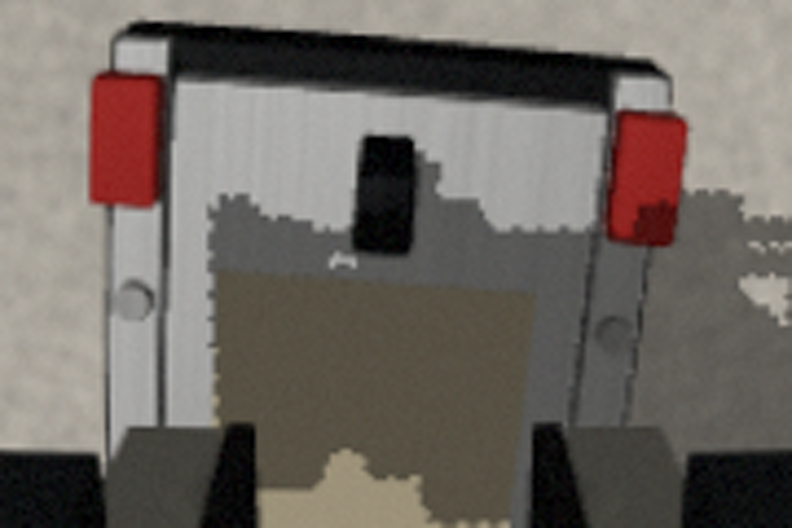

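View pics/s0c.png

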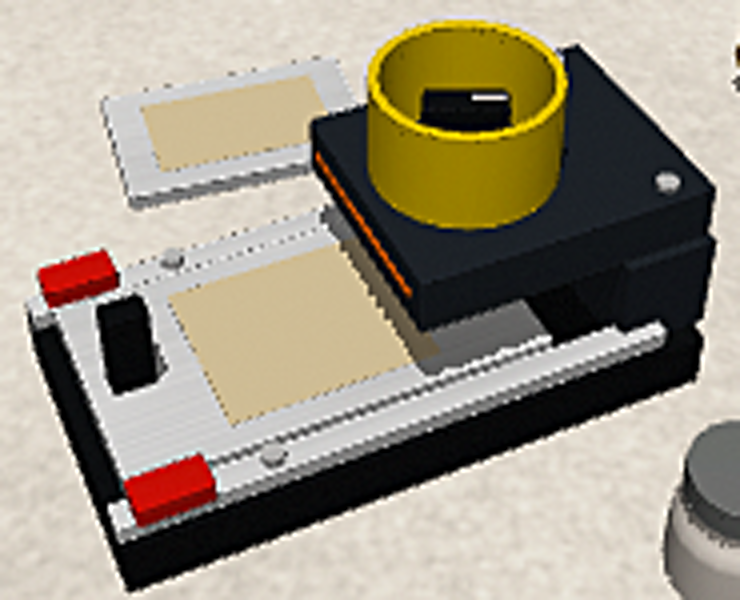

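```bash
cat >> h.py <<'E'
def ray(f,u,v,s=None):
    F=200/np.tan(np.radians(f["fovy"])/2); x=np.array([u-f["cx"],v-f["cy"]])
    if "hand_eye" in f:
        r=np.hypot(*x); th=r/F; d=np.array([*(x/r*np.sin(th)),np.cos(th)]) if r>0 else np.array([0,0,1.])
        H=np.array(f["hand_eye"]); R=Ro.from_euler("xyz",s["ee_rot"]).as_matrix()
        return s["eef_pos"]+R@H[:3,3], R@H[:3,:3]@d
    d=np.array([*(x/F),1]); return np.array(f["position"]),Ro.from_euler("xyz",f["attitude"]).as_matrix()@d
def onz(f,u,v,z,s=None):
    p,d=ray(f,u,v,s); return p+d*(z-p[2])/d[2]
def px(f,P,s=None):
    F=200/np.tan(np.radians(f["fovy"])/2)
    if "hand_eye" in f:
        H=np.array(f["hand_eye"]); R=Ro.from_euler("xyz",s["ee_rot"]).as_matrix()
        c=H[:3,:3].T@(R.T@(np.array(P)-s["eef_pos"])-H[:3,3]); r=np.hypot(c[0],c[1]); th=np.arctan2(r,c[2])
        return np.array([f["cx"],f["cy"]])+F*th*c[:2]/r
    c=Ro.from_euler("xyz",f["attitude"]).as_matrix().T@(np.array(P)-f["position"])
    return np.array([f["cx"],f["cy"]])+F*c[:2]/c[2]
E
python3 - <<'E'
from h import *
f=np.load("pics/w1.npy",allow_pickle=True).item(); s=f["s"]
s["eef_pos"]=np.array([.4672,-.0617,.2267]); s["ee_rot"]=np.array([-1.571,0,1.857])
g=lambda x,y,z:onz(f,x/4.4+230,y/4.4+140,z,s)
an=lambda a,b:np.arctan2(*(b-a)[[1,0]])
L,R=g(127,140,.052),g(648,178,.052);print(L,R,an(R,L)-np.pi/2,(L+R)/2)
L2,R2=g(134,300,.042),g(612,333,.042);print(L2,R2,an(R2,L2)-np.pi/2, np.linalg.norm(L2-R2))
a,b=g(178,82,.042),g(607,108,.042);print("front",a,b,an(b,a)-np.pi/2,np.linalg.norm(a-b))
print("handle top", g(388,137,.086),g(385,195,.086), g(385,165,.086))
f=dict(zip(["fovy","cx","cy","position","attitude"],[54.25877109308652,311.5018,203.4405,np.array([.4765,-.5386,.5562]),[-2.225,-.0018,-.2197]]))
g=lambda x,y,z:onz(f,x/4+215,y/4+180,z)
a,b=g(60,262,.052)*0+g(78,265,.052),g(168,475,.052);print(a,b,an(b,a)-np.pi/2,(a+b)/2)
a,b=g(135,532,.04),g(665,335,.04);print("rail",a,b,an(a,b))
print("guard rim c", g(467,87,.158))
a,b=g(425,97,.146),g(507,97,.146);print("bar",a,b,an(a,b))
E
```

```text
[ 0.4767 -0.1281  0.052 ] [0.4489 0.0013 0.052 ] -2.9297627122782104 [ 0.4628 -0.0634  0.052 ]
[ 0.5215 -0.1175  0.042 ] [0.4941 0.0087 0.042 ] -2.9273836373907685 0.1291272149681734
front [ 0.4609 -0.1202  0.042 ] [ 0.4362 -0.0126  0.042 ] -2.916552954207626 0.11045053227823666
handle top [ 0.4508 -0.0668  0.086 ] [ 0.4639 -0.0637  0.086 ] [ 0.4572 -0.0657  0.086 ]
[0.4527 0.0063 0.052 ] [ 0.4801 -0.1242  0.052 ] 0.20713158966084055 [ 0.4664 -0.059   0.052 ]
rail [ 0.4643 -0.1398  0.04  ] [ 0.7083 -0.0841  0.04  ] 0.22433278584911173
guard rim c [ 0.6247 -0.0348  0.158 ]
bar [ 0.6097 -0.0226  0.146 ] [ 0.6442 -0.0302  0.146 ] -0.2173628208247776
```

Request:
{"method": "move_arm", "body": {"jaw": [0.6,0.6,0.6,0.6], "offset": [[0.0016,0.04,-0.0023],[0,0.05,0],[0,0.04,0],[0,0,0]], "roll": [0.07,0,0,0]}}

```text
t: 3.58
eef_pos: [0.467, -0.0596, 0.0944]
ee_rot: [-1.565, 0.0, 1.787]
force: [-0.0, -0.1, 0.2]
width: 0.035
```

```bash
python3 - <<'E'
from h import *
f,s=look("wrist","w2",["plate_handle"])
f,s=look("side","s2",["plate_handle"])
a=cv2.imread("pics/w2.png")[100:300,200:440]; cv2.imwrite("pics/w2c.png",cv2.resize(a,None,fx=3,fy=3,interpolation=2))
E
```

```text
wrist 3.575 [ 0.467  -0.0596  0.0944] [-1.5648  0.0001  1.7874]
plate_handle [(array([ 0.4672, -0.058 ,  0.073 ]), 0.64)]
side 3.675 [ 0.4699 -0.0589  0.0976] [-1.5711  0.0005  1.7885]
plate_handle [(array([ 0.4709, -0.0573,  0.0737]), 0.87)]
```

View pics/w2c.png

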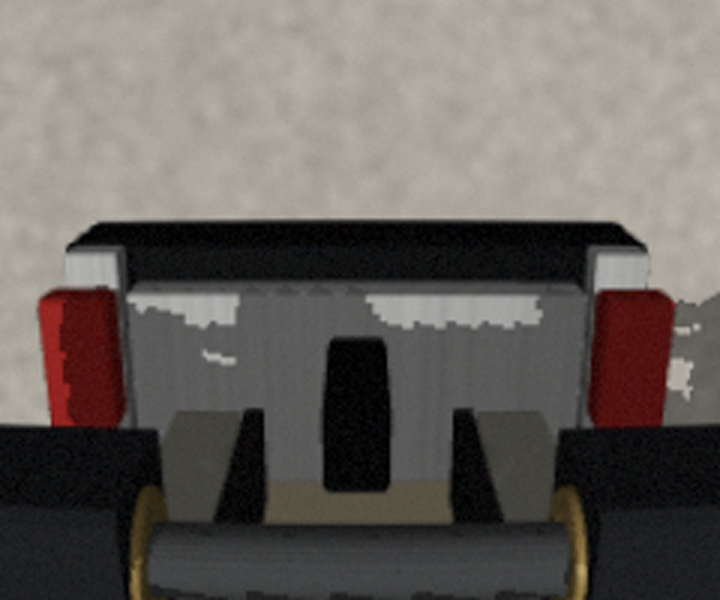

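View pics/s2.png

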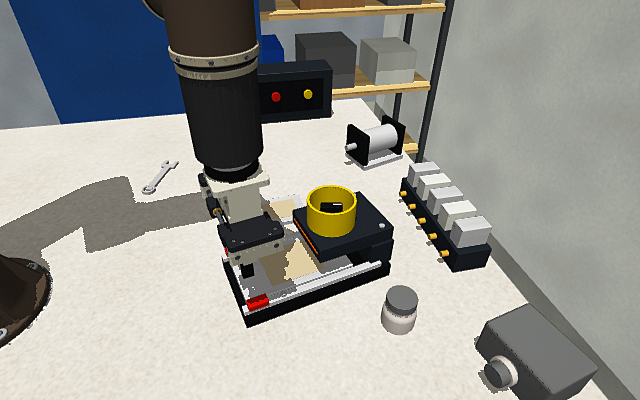

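Request:
{"method": "move_arm", "body": {"jaw": [0.6,0.6,0.9,0.9,0.9], "offset": [[0,0.033,0],[0,0.01,0],[0,0,0],[0,0,0],[0,0,0]], "roll": [0,0,0,0,0], "grip_force": 20}}

```text
t: 4.4
eef_pos: [0.47, -0.0585, 0.0546]
ee_rot: [-1.573, 0.0, 1.789]
force: [0.3, 1.5, 3.9]
width: 0.0139
```

Request:
{"method": "move_arm", "body": {"jaw": [0.9,0.9,0.9,0.9,0.9], "offset": [[0,0,0],[0,0,-0.004],[0,0,-0.005],[0,0,-0.005],[0,0,-0.005]], "roll": [0,0,0,0,0]}}

```text
t: 5.03
eef_pos: [0.4879, -0.0547, 0.0546]
ee_rot: [-1.571, 0.0, 1.789]
force: [-4.0, -0.7, 9.9]
width: 0.0137
```

Request:
{"method": "move_arm", "body": {"jaw": [0.9,0.9,0.9], "offset": [[0,0,-0.004],[0,0,-0.002],[0,0,-0.002]], "roll": [0,0,0]}}

```text
t: 5.4
eef_pos: [0.4956, -0.053, 0.0545]
ee_rot: [-1.571, 0.0, 1.789]
force: [-3.8, -1.4, 9.5]
width: 0.0136
```

Request:
{"method": "move_arm", "body": {"jaw": [0.9], "offset": [[0,0,-0.002]], "roll": [0]}}

```text
t: 5.52
eef_pos: [0.4975, -0.0526, 0.0546]
ee_rot: [-1.571, 0.0, 1.789]
force: [-4.3, -1.7, 9.4]
width: 0.014
```

Request:
{"method": "move_arm", "body": {"jaw": [0.9], "offset": [[0,0,-0.002]], "roll": [0]}}

```text
t: 5.65
eef_pos: [0.4995, -0.0521, 0.0545]
ee_rot: [-1.571, 0.0, 1.789]
force: [-3.3, -0.6, 9.5]
width: 0.0142
```

Request:
{"method": "move_arm", "body": {"jaw": [0.9], "offset": [[0,0,-0.0015]], "roll": [0]}}

```text
t: 5.78
eef_pos: [0.4997, -0.0521, 0.0545]
ee_rot: [-1.569, 0.0, 1.789]
force: [-10.2, -0.5, 17.7]
width: 0.0139
```

Request:
{"method": "move_arm", "body": {"jaw": [0.9], "offset": [[0,0,-0.0015]], "roll": [0]}}

```text
t: 5.9
eef_pos: [0.4998, -0.0521, 0.0545]
ee_rot: [-1.566, 0.0, 1.788]
force: [-14.2, 1.2, 21.8]
width: 0.0141
```

Request:
{"method": "move_arm", "body": {"jaw": [0.9], "offset": [[0,0,-0.0015]], "roll": [0]}}

```text
t: 6.02
eef_pos: [0.4999, -0.0521, 0.0544]
ee_rot: [-1.564, 0.0, 1.788]
force: [-18.4, 0.2, 24.5]
width: 0.0141
```

Request:
{"method": "move_arm", "body": {"jaw": [0.9], "offset": [[0,0,-0.001]], "roll": [0]}}

```text
t: 6.15
eef_pos: [0.5, -0.0521, 0.0542]
ee_rot: [-1.563, 0.0, 1.788]
force: [-19.8, -0.4, 25.1]
width: 0.014
```

```bash
python3 - <<'E'
from h import *
s=arm.get_state(); print(s["moment"],s["force"])
f,s=look("side","s3",["plate_rear","stop","plate_handle","knob_grip","guard"])
a=cv2.imread("pics/s3.png")[180:330,215:400]; cv2.imwrite("pics/s3c.png",cv2.resize(a,None,fx=4,fy=4,interpolation=2))
E
```

```text
[ 0.1117  6.9865 -0.0369] [-19.7681  -0.3712  25.1477]
side 6.15 [ 0.5    -0.0521  0.0542] [-1.5625  0.      1.7877]
plate_rear [(array([ 0.6766, -0.0146,  0.0284]), 0.75)]
stop []
plate_handle [(array([ 0.6266, -0.0206,  0.1089]), 0.58), (array([ 0.5021, -0.0506,  0.0737]), 0.56)]
knob_grip [(array([ 0.6285, -0.0253,  0.133 ]), 0.78)]
guard [(array([ 0.6245, -0.0241,  0.1078]), 0.94), (array([ 0.4994, -0.0542,  0.0717]), 0.67)]
```

View pics/s3c.png

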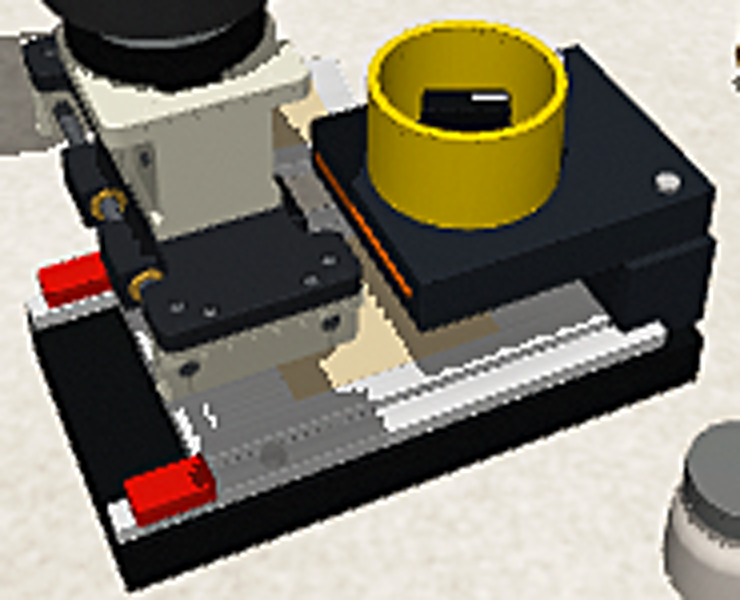

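Request:
{"method": "move_arm", "body": {"jaw": [0.6,0.6,0.6,0.6], "offset": [[0,0,0],[0,0,0],[0,0,0.003],[0,0,0]], "roll": [0,0,0,0]}}

```text
t: 6.95
eef_pos: [0.5017, -0.0514, 0.0534]
ee_rot: [-1.57, -0.0, 1.789]
force: [-0.0, -0.3, -0.8]
width: 0.035
```

```bash
python3 - <<'E'
from h import *
s=arm.get_state(); print(s["moment"],s["force"],s["width"],s["eef_pos"])
E
```

```text
[-0.0173  0.0176 -0.0043] [-0.0038 -0.2626 -0.8299] 0.0350075315081763 [ 0.5017 -0.0514  0.0534]
```

Request:
{"method": "move_arm", "body": {"jaw": [0.6,0.6,0.6,0.7,0.74], "offset": [[0,-0.05,0],[0,-0.062,0],[0,-0.06,0],[0,0,-0.03],[0,0,-0.04]], "roll": [0,0,0,0,0]}}

```text
t: 7.58
eef_pos: [0.5711, -0.036, 0.2273]
ee_rot: [-1.574, -0.0, 1.789]
force: [0.8, 0.4, -0.2]
width: 0.0246
```

Request:
{"method": "move_arm", "body": {"jaw": [0.74,0.74,0.74,0.74,0.74], "offset": [[0,0,-0.03],[0,0,-0.015],[0,0,0],[0,0,0],[0,0,0]], "roll": [0,0,0,0,0]}}

```text
t: 8.2
eef_pos: [0.6136, -0.0267, 0.226]
ee_rot: [-1.571, -0.0, 1.788]
force: [-0.8, -0.6, 0.2]
width: 0.0225
```

```bash
python3 - <<'E'
from h import *
f,s=look("wrist","w4",["knob_grip","guard"])
print(s["q"],s["width"])
a=cv2.imread("pics/w4.png")[130:330,220:420]; cv2.imwrite("pics/w4c.png",cv2.resize(a,None,fx=3,fy=3,interpolation=2))
f,s=look("side","s4",["plate_rear","knob_grip","plate_handle"])
a=cv2.imread("pics/s4.png")[180:330,215:400]; cv2.imwrite("pics/s4c.png",cv2.resize(a,None,fx=4,fy=4,interpolation=2))
E
```

```text
wrist 8.2 [ 0.6136 -0.0267  0.226 ] [-1.5712 -0.0001  1.7885]
knob_grip [(array([ 0.6272, -0.027 ,  0.1344]), 0.71)]
guard []
[ 0.2741  0.2597 -0.1302 -0.     -1.1805 -1.6272] 0.022508629845824996
side 8.35 [ 0.6139 -0.0266  0.226 ] [-1.5714 -0.0001  1.7886]
plate_rear [(array([ 0.6776, -0.0139,  0.0256]), 0.68), (array([ 0.6302, -0.0249,  0.1354]), 0.3)]
knob_grip [(array([ 0.6298, -0.0245,  0.1349]), 0.73)]
plate_handle [(array([ 0.5004, -0.0479,  0.0735]), 0.78)]
```

View pics/w4c.png

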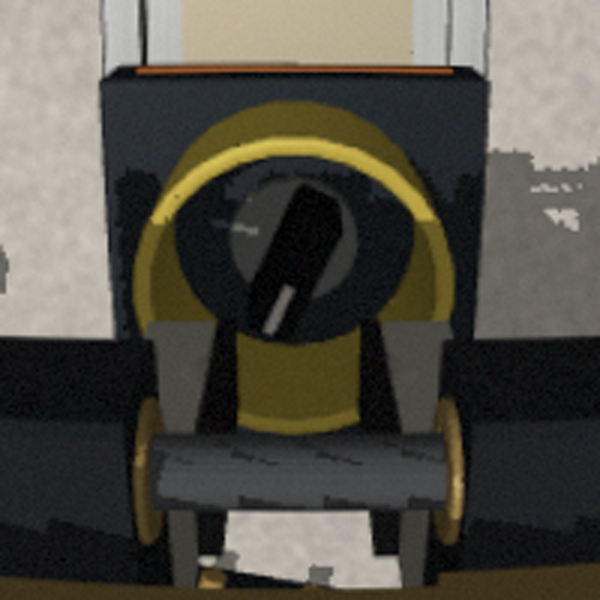

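View pics/s4c.png

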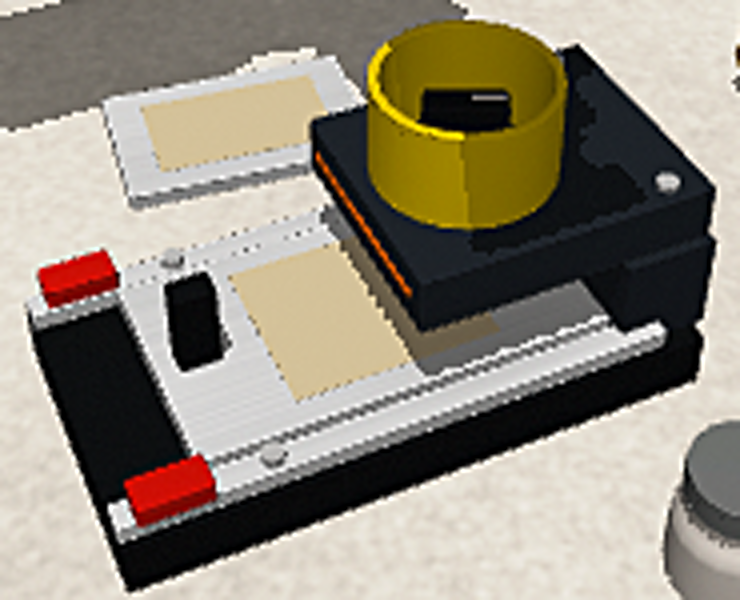

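```bash
python3 - <<'E'
from h import *
f=np.load("pics/w4.npy",allow_pickle=True).item(); s=f["s"]
g=lambda x,y,z=.146:onz(f,x/3+220,y/3+130,z,s)
an=lambda a,b:np.arctan2(*(b-a)[[1,0]])
for a,b in [((298,185),(248,330)),((342,235),(290,340)),((294,288),(268,332))]:
    A,B=g(*a),g(*b); print(A,B,an(A,B))
c=np.array([.627,-.024])
for th in (0,-.1,-.2,-.3,-.4):
    d=np.array([np.cos(th),np.sin(th)]);n=np.array([-d[1],d[0]])
    print(th,[np.round((px(f,[*(c+sx*.019*d+sy*.007*n),.146],s)-[220,130])*3) for sx in(1,-1) for sy in (1,-1)])
def orient():pass
a=cv2.imread("pics/w4.png")[180:250,290:350]; cv2.imwrite("pics/w4d.png",cv2.resize(a,None,fx=10,fy=8.5,interpolation=2)); 
b=cv2.convertScaleAbs(cv2.resize(a,None,fx=8.5,fy=8.5,interpolation=2),alpha=3); cv2.imwrite("pics/w4e.png",b)
E
```

```text
[ 0.6005 -0.0287  0.146 ] [ 0.6449 -0.0333  0.146 ] -0.10282979138323829
[ 0.6116 -0.0141  0.146 ] [ 0.6453 -0.0211  0.146 ] -0.20657138937143785
[ 0.6296 -0.0234  0.146 ] [ 0.6442 -0.0277  0.146 ] -0.2828375526885862
0 [array([304., 345.]), array([255., 335.]), array([334., 220.]), array([284., 209.])]
-0.1 [array([297., 346.]), array([249., 331.]), array([341., 224.]), array([291., 209.])]
-0.2 [array([289., 345.]), array([244., 327.]), array([346., 229.]), array([299., 209.])]
-0.3 [array([282., 345.]), array([239., 322.]), array([351., 234.]), array([306., 210.])]
-0.4 [array([275., 343.]), array([234., 317.]), array([355., 240.]), array([314., 211.])]
```

View pics/w4e.png

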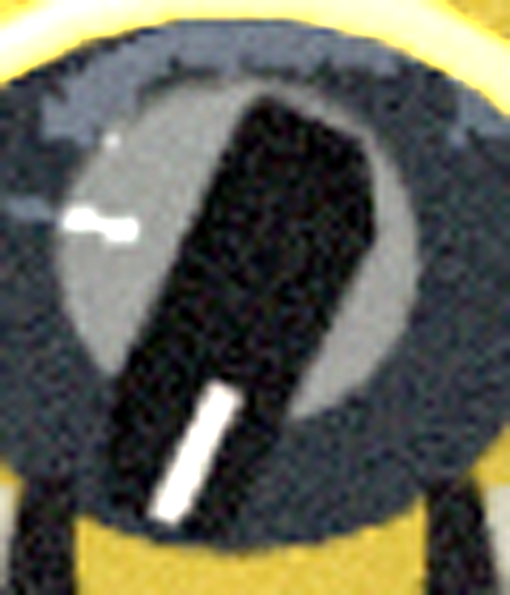

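Request:
{"method": "move_arm", "body": {"jaw": [0.74,0.74,0.74,0.74,0.74], "offset": [[0,0,-0.0134],[0,0,0],[0,0,0],[0,0,0],[0,0,0]], "roll": [-0.124,-0.185,-0.185,-0.185,-0.185]}}

```text
t: 9.18
eef_pos: [0.6273, -0.0236, 0.2255]
ee_rot: [-1.571, -0.0, 2.659]
force: [-1.3, -0.8, -0.3]
width: 0.0228
```

Request:
{"method": "move_arm", "body": {"jaw": [0.74,0.74,0.74,0.74,0.74], "offset": [[0,0,0],[0,0,0],[0,0,0],[0,0,0],[0,0,0]], "roll": [-0.185,-0.185,-0.185,-0.185,-0.185]}}

```text
t: 9.8
eef_pos: [0.6272, -0.0236, 0.2255]
ee_rot: [-1.571, -0.0, -2.699]
force: [-0.8, -0.1, 0.8]
width: 0.0227
```

Request:
{"method": "move_arm", "body": {"jaw": [0.74,0.74,0.74,0.74,0.74], "offset": [[0,0,0],[0,0,0],[0,0,0],[0,0,0],[0,0,0]], "roll": [-0.185,-0.185,-0.185,-0.185,-0.185]}}

```text
t: 10.42
eef_pos: [0.6273, -0.0236, 0.2255]
ee_rot: [-1.571, -0.0, -1.774]
force: [0.4, -0.7, -0.2]
width: 0.023
```

Request:
{"method": "move_arm", "body": {"jaw": [0.74,0.74,0.74], "offset": [[0,0,0],[0,0,0],[0,0,0]], "roll": [0,0,0]}}

```text
t: 10.8
eef_pos: [0.6273, -0.0236, 0.2256]
ee_rot: [-1.571, 0.0, -1.783]
force: [0.3, -0.4, 0.3]
width: 0.0228
```

```bash
python3 - <<'E'
from h import *
f,s=look("wrist","w5",["knob_grip","guard"])
print(s["q"],s["width"])
a=cv2.imread("pics/w5.png")[130:330,220:420]; cv2.imwrite("pics/w5c.png",cv2.convertScaleAbs(cv2.resize(a,None,fx=3,fy=3,interpolation=2),alpha=2))
E
```

```text
wrist 10.8 [ 0.6273 -0.0236  0.2256] [-1.5708  0.     -1.783 ]
knob_grip [(array([ 0.6284, -0.0261,  0.1347]), 0.8)]
guard []
[ 0.2728  0.2823 -0.1001 -0.     -1.1884  1.0858] 0.02282234199014714
```

View pics/w5c.png

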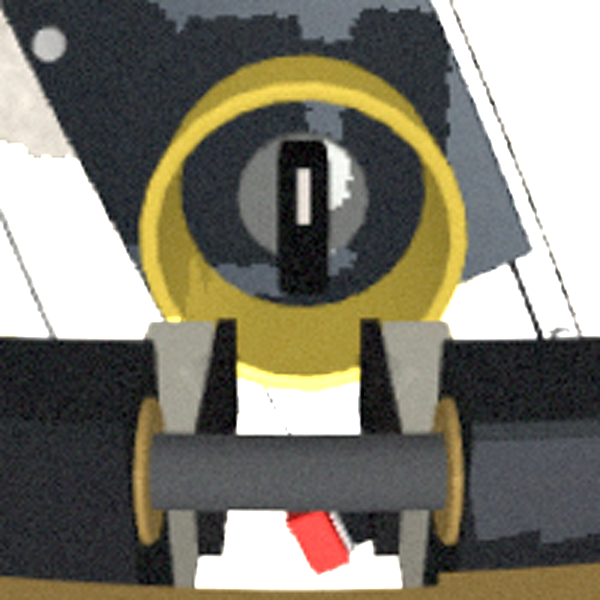

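Request:
{"method": "move_arm", "body": {"jaw": [0.74,0.74,0.74,0.74], "offset": [[0.0014,0.03,0],[0,0.03,0],[0,0.018,0],[0,0,0]], "roll": [0,0,0,0]}}

```text
t: 11.45
eef_pos: [0.6263, -0.0252, 0.1464]
ee_rot: [-1.573, -0.001, -1.781]
force: [-0.1, 0.7, 0.0]
width: 0.023
```

```bash
python3 - <<'E'
from h import *
f,s=look("wrist","w6",[])
a=cv2.imread("pics/w6.png")[130:330,220:420]; cv2.imwrite("pics/w6c.png",cv2.convertScaleAbs(cv2.resize(a,None,fx=3,fy=3,interpolation=2),alpha=2))
E
```

```text
wrist 11.45 [ 0.6263 -0.0252  0.1464] [-1.5731 -0.0012 -1.7809]
```

View pics/w6c.png

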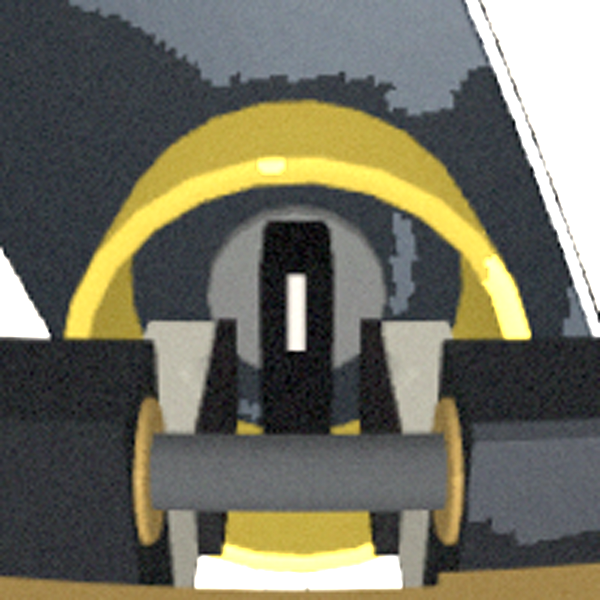

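Request:
{"method": "move_arm", "body": {"jaw": [0.74,0.74,0.74], "offset": [[0,0.015,0],[0,0.012,0],[0,0,0]], "roll": [0,0,0]}}

```text
t: 11.88
eef_pos: [0.6262, -0.0251, 0.1193]
ee_rot: [-1.573, -0.001, -1.781]
force: [-0.5, 0.1, -0.6]
width: 0.0225
```

Request:
{"method": "move_arm", "body": {"jaw": [0.9,0.9,0.9,0.9], "offset": [[0,0,0],[0,0,0],[0,0,0],[0,0,0]], "roll": [0,0,0,0], "grip_force": 50}}

```text
t: 12.38
eef_pos: [0.6273, -0.0251, 0.1209]
ee_rot: [-1.57, 0.0, -1.781]
force: [0.7, -0.2, 1.4]
width: 0.0136
```

```bash
python3 - <<'E'
from h import *
s=arm.get_state(); print(s["moment"],s["force"],s["width"],s["eef_pos"],s["ee_rot"])
E
```

```text
[-0.3198 -0.0552 -0.0492] [ 0.7427 -0.2152  1.3982] 0.013573229564270928 [ 0.6273 -0.0251  0.1209] [-1.5701  0.0002 -1.7806]
```

Request:
{"method": "move_arm", "body": {"jaw": [0.9,0.9,0.9], "offset": [[0,0,0],[0,0,0],[0,0,0]], "roll": [0.06,0.06,0.06]}}

```text
t: 12.75
eef_pos: [0.6273, -0.025, 0.1209]
ee_rot: [-1.57, 0.0, -1.962]
force: [0.2, -1.1, 0.9]
width: 0.0137
```

```bash
cat > m.py <<'E'
from h import *
s=arm.get_state(); print(round(s["t"],2),"M",s["moment"],"F",s["force"],round(s["width"],4),s["eef_pos"],"yaw %.4f turned %.4f"%(s["ee_rot"][2],(-1.7806-s["ee_rot"][2])%6.28318),"e6 %.3f"%s["joint_efforts"][5])
E
python3 m.py
```

```text
12.75 M [-0.275  -0.0274  0.1944] F [ 0.2143 -1.0728  0.9237] 0.0137 [ 0.6273 -0.025   0.1209] yaw -1.9620 turned 0.1814 e6 0.603
```

Request:
{"method": "move_arm", "body": {"jaw": [0.9,0.9], "offset": [[0,0,0],[0,0,0]], "roll": [0.06,0.06]}}

```text
t: 13.0
eef_pos: [0.6273, -0.025, 0.1209]
ee_rot: [-1.57, 0.0, -2.082]
force: [0.2, -1.3, 0.4]
width: 0.014
```

```bash
python3 m.py
```

```text
13.0 M [-0.3168 -0.0715  0.1331] F [ 0.1799 -1.2853  0.4381] 0.014 [ 0.6273 -0.025   0.1209] yaw -2.0820 turned 0.3014 e6 0.603
```

Request:
{"method": "move_arm", "body": {"jaw": [0.9], "offset": [[0,0,0]], "roll": [0.06]}}

```text
t: 13.12
eef_pos: [0.6273, -0.025, 0.1209]
ee_rot: [-1.57, 0.0, -2.142]
force: [0.6, -0.6, 1.2]
width: 0.0134
```

```bash
python3 m.py
```

```text
13.12 M [-0.2827 -0.0131  0.179 ] F [ 0.6096 -0.6404  1.2318] 0.0134 [ 0.6273 -0.025   0.1209] yaw -2.1421 turned 0.3615 e6 0.603
```

Request:
{"method": "move_arm", "body": {"jaw": [0.9], "offset": [[0,0,0]], "roll": [0.06]}}

```text
t: 13.25
eef_pos: [0.6273, -0.025, 0.1209]
ee_rot: [-1.57, 0.0, -2.202]
force: [-0.6, -0.0, 0.6]
width: 0.0134
```

```bash
python3 m.py
```

```text
13.25 M [-0.2821 -0.0068  0.1547] F [-0.5586 -0.0063  0.5642] 0.0134 [ 0.6273 -0.025   0.1209] yaw -2.2020 turned 0.4214 e6 0.603
```

Request:
{"method": "move_arm", "body": {"jaw": [0.9], "offset": [[0,0,0]], "roll": [0.06]}}

```text
t: 13.38
eef_pos: [0.6273, -0.025, 0.1209]
ee_rot: [-1.57, 0.0, -2.262]
force: [0.4, 0.2, 1.3]
width: 0.0142
```

```bash
python3 m.py
```

```text
13.38 M [-0.2755 -0.0745  0.2046] F [0.4235 0.1679 1.3319] 0.0142 [ 0.6273 -0.025   0.1209] yaw -2.2620 turned 0.4814 e6 0.603
```

Request:
{"method": "move_arm", "body": {"jaw": [0.9], "offset": [[0,0,0]], "roll": [0.06]}}

```text
t: 13.5
eef_pos: [0.6273, -0.025, 0.1209]
ee_rot: [-1.57, 0.0, -2.322]
force: [1.0, -0.9, 0.4]
width: 0.0136
```

```bash
python3 m.py
```

```text
13.5 M [-0.2643 -0.0402  0.1878] F [ 0.9907 -0.9081  0.4345] 0.0136 [ 0.6273 -0.025   0.1209] yaw -2.3220 turned 0.5414 e6 0.603
```

Request:
{"method": "move_arm", "body": {"jaw": [0.9], "offset": [[0,0,0]], "roll": [0.06]}}

```text
t: 13.62
eef_pos: [0.6273, -0.025, 0.1209]
ee_rot: [-1.57, 0.0, -2.382]
force: [0.3, -1.1, 0.3]
width: 0.0136
```

```bash
python3 m.py
```

```text
13.62 M [-0.2346 -0.0175  0.1847] F [ 0.3312 -1.1028  0.3267] 0.0136 [ 0.6273 -0.025   0.1209] yaw -2.3820 turned 0.6014 e6 0.602
```

Request:
{"method": "move_arm", "body": {"jaw": [0.9], "offset": [[0,0,0]], "roll": [0.06]}}

```text
t: 13.75
eef_pos: [0.6273, -0.025, 0.1209]
ee_rot: [-1.57, 0.0, -2.442]
force: [0.7, -0.5, 1.1]
width: 0.0136
```

```bash
python3 m.py
```

```text
13.75 M [-0.2229 -0.0748  0.1815] F [ 0.6609 -0.5219  1.1444] 0.0136 [ 0.6273 -0.025   0.1209] yaw -2.4420 turned 0.6614 e6 0.603
```

Request:
{"method": "move_arm", "body": {"jaw": [0.9], "offset": [[0,0,0]], "roll": [0.06]}}

```text
t: 13.88
eef_pos: [0.6273, -0.025, 0.1209]
ee_rot: [-1.57, 0.001, -2.502]
force: [1.1, -0.7, 0.8]
width: 0.0135
```

```bash
python3 m.py
```

```text
13.88 M [-0.2153 -0.046   0.158 ] F [ 1.0508 -0.6542  0.8087] 0.0135 [ 0.6273 -0.025   0.1209] yaw -2.5020 turned 0.7214 e6 0.603
```

Request:
{"method": "move_arm", "body": {"jaw": [0.9], "offset": [[0,0,0]], "roll": [0.06]}}

```text
t: 14.0
eef_pos: [0.6273, -0.025, 0.1209]
ee_rot: [-1.57, 0.001, -2.562]
force: [0.4, 0.0, 0.8]
width: 0.0137
```

```bash
python3 m.py
```

```text
14.0 M [-0.2357 -0.0452  0.2112] F [0.3877 0.0072 0.8465] 0.0137 [ 0.6273 -0.025   0.1209] yaw -2.5620 turned 0.7814 e6 0.603
```

Clean signal; continue in the same steps.

Request:
{"method": "move_arm", "body": {"jaw": [0.9], "offset": [[0,0,0]], "roll": [0.06]}}

```text
t: 14.12
eef_pos: [0.6273, -0.025, 0.1209]
ee_rot: [-1.57, 0.001, -2.622]
force: [0.6, -0.2, 0.5]
width: 0.0138
```

```bash
python3 m.py
```

```text
14.12 M [-0.2166 -0.0559  0.2321] F [ 0.6317 -0.199   0.5449] 0.0138 [ 0.6273 -0.025   0.1209] yaw -2.6221 turned 0.8415 e6 0.603
```

Request:
{"method": "move_arm", "body": {"jaw": [0.9], "offset": [[0,0,0]], "roll": [0.06]}}

```text
t: 14.25
eef_pos: [0.6273, -0.025, 0.1209]
ee_rot: [-1.57, 0.001, -2.682]
force: [0.3, -0.3, 0.2]
width: 0.0137
```

```bash
python3 m.py
```

```text
14.25 M [-0.2098 -0.0467  0.1698] F [ 0.3255 -0.2849  0.1874] 0.0137 [ 0.6273 -0.025   0.1209] yaw -2.6820 turned 0.9014 e6 0.603
```

Request:
{"method": "move_arm", "body": {"jaw": [0.9], "offset": [[0,0,0]], "roll": [0.06]}}

```text
t: 14.38
eef_pos: [0.6273, -0.025, 0.1209]
ee_rot: [-1.57, 0.001, -2.742]
force: [-0.1, -0.1, 0.5]
width: 0.0132
```

```bash
python3 m.py
```

```text
14.38 M [-0.2078 -0.0815  0.178 ] F [-0.0506 -0.1276  0.5287] 0.0132 [ 0.6273 -0.025   0.1209] yaw -2.7420 turned 0.9614 e6 0.603
```

Request:
{"method": "move_arm", "body": {"jaw": [0.9], "offset": [[0,0,0]], "roll": [0.06]}}

```text
t: 14.5
eef_pos: [0.6273, -0.025, 0.1209]
ee_rot: [-1.57, 0.001, -2.802]
force: [0.3, -0.6, 0.9]
width: 0.0134
```

```bash
python3 m.py
```

```text
14.5 M [-0.192  -0.0625  0.1976] F [ 0.2929 -0.6245  0.8753] 0.0134 [ 0.6273 -0.025   0.1209] yaw -2.8020 turned 1.0214 e6 0.571
```

Request:
{"method": "move_arm", "body": {"jaw": [0.9], "offset": [[0,0,0]], "roll": [0.06]}}

```text
t: 14.62
eef_pos: [0.6273, -0.025, 0.1209]
ee_rot: [-1.57, 0.001, -2.862]
force: [1.3, -0.1, 0.6]
width: 0.0139
```

```bash
python3 m.py
```

```text
14.62 M [-0.2502 -0.1017  0.2832] F [ 1.2846 -0.0856  0.5703] 0.0139 [ 0.6273 -0.025   0.1209] yaw -2.8619 turned 1.0813 e6 0.506
```

Request:
{"method": "move_arm", "body": {"jaw": [0.9], "offset": [[0,0,0]], "roll": [0.06]}}

```text
t: 14.75
eef_pos: [0.6273, -0.0249, 0.1209]
ee_rot: [-1.571, 0.001, -2.922]
force: [1.1, -1.2, 0.4]
width: 0.0139
```

```bash
python3 m.py
```

```text
14.75 M [-0.1759 -0.0997  0.2739] F [ 1.0824 -1.2358  0.4114] 0.0139 [ 0.6273 -0.0249  0.1209] yaw -2.9219 turned 1.1413 e6 0.507
```

Request:
{"method": "move_arm", "body": {"jaw": [0.9], "offset": [[0,0,0]], "roll": [0.06]}}

```text
t: 14.88
eef_pos: [0.6273, -0.025, 0.1209]
ee_rot: [-1.571, 0.001, -2.982]
force: [-0.2, -0.3, 0.2]
width: 0.0135
```

```bash
python3 m.py
```

```text
14.88 M [-0.1662 -0.0665  0.2644] F [-0.1732 -0.285   0.1855] 0.0135 [ 0.6273 -0.025   0.1209] yaw -2.9818 turned 1.2012 e6 0.504
```

Request:
{"method": "move_arm", "body": {"jaw": [0.9], "offset": [[0,0,0]], "roll": [0.06]}}

```text
t: 15.0
eef_pos: [0.6273, -0.0249, 0.1209]
ee_rot: [-1.571, 0.001, -3.042]
force: [0.7, -0.1, 1.1]
width: 0.0135
```

```bash
python3 m.py
```

```text
15.0 M [-0.2178 -0.097   0.3274] F [ 0.6553 -0.1166  1.0651] 0.0135 [ 0.6273 -0.0249  0.1209] yaw -3.0418 turned 1.2612 e6 0.501
```

Request:
{"method": "move_arm", "body": {"jaw": [0.9,0.9,0.9,0.9,0.9], "offset": [[0,0,0],[0,0,0],[0,0,0],[0,0,0],[0,0,0]], "roll": [0.06,0.06,0.06,0.06,0.06]}}

```text
t: 15.62
eef_pos: [0.6273, -0.025, 0.1209]
ee_rot: [-1.571, 0.001, 2.941]
force: [0.7, -1.7, 0.4]
width: 0.0133
```

```bash
python3 m.py
```

```text
15.62 M [-0.1988 -0.1187  0.3138] F [ 0.6907 -1.6867  0.4399] 0.0133 [ 0.6273 -0.025   0.1209] yaw 2.9414 turned 1.5612 e6 0.485
```

Request:
{"method": "move_arm", "body": {"jaw": [0.9,0.9,0.9,0.9,0.9], "offset": [[0,0,0],[0,0,0],[0,0,0],[0,0,0],[0,0,0]], "roll": [0.06,0.06,0.06,0.06,0]}}

```text
t: 16.25
eef_pos: [0.6274, -0.0249, 0.1209]
ee_rot: [-1.571, 0.001, 2.703]
force: [0.1, -0.3, 0.8]
width: 0.0137
```

```bash
python3 m.py
```

```text
16.25 M [-0.2051 -0.235   0.0293] F [ 0.0962 -0.284   0.7847] 0.0137 [ 0.6274 -0.0249  0.1209] yaw 2.7034 turned 1.7992 e6 -0.530
```

Request:
{"method": "move_arm", "body": {"jaw": [0.74,0.74,0.74,0.74], "offset": [[0,0,0],[0,0,0],[0,0,0],[0,0,0]], "roll": [0,0,0,0]}}

```text
t: 16.75
eef_pos: [0.627, -0.025, 0.1205]
ee_rot: [-1.571, -0.0, 2.703]
force: [-0.1, -0.3, 0.5]
width: 0.0227
```

Request:
{"method": "move_arm", "body": {"jaw": [0.74,0.74,0.74,0.74,0.74], "offset": [[0,-0.015,0],[0,-0.03,0],[0,-0.04,0],[0,-0.025,0],[0,0,0]], "roll": [0,0,0,0,0]}}

```text
t: 17.38
eef_pos: [0.6284, -0.0249, 0.2344]
ee_rot: [-1.574, 0.005, 2.703]
force: [-0.1, -0.1, 0.2]
width: 0.0227
```

```bash
python3 m.py; python3 - <<'E'
from h import *
f,s=look("wrist","w7",["knob_grip"])
a=cv2.imread("pics/w7.png")[130:330,220:420]; cv2.imwrite("pics/w7c.png",cv2.convertScaleAbs(cv2.resize(a,None,fx=3,fy=3,interpolation=2),alpha=2))
f,s=look("side","s7",["plate_rear","plate_handle","jar","spare_plate"])
E
```

```text
17.38 M [ 0.0392  0.0956 -0.011 ] F [-0.0511 -0.0828  0.2032] 0.0227 [ 0.6284 -0.0249  0.2344] yaw 2.7030 turned 1.7996 e6 -0.001
wrist 17.375 [ 0.6284 -0.0249  0.2344] [-1.5739  0.0047  2.703 ]
knob_grip [(array([ 0.6297, -0.0254,  0.1386]), 0.97)]
side 17.475 [ 0.6269 -0.0249  0.2312] [-1.5716  0.0005  2.7026]
plate_rear [(array([ 0.6759, -0.0104,  0.0275]), 0.56)]
plate_handle [(array([ 0.5489,  0.1484, -0.0027]), 0.7), (array([ 0.4995, -0.0523,  0.0743]), 0.64)]
jar [(array([ 0.7113, -0.1785,  0.0014]), 0.74)]
spare_plate [(array([ 0.5508,  0.1515, -0.0009]), 0.66)]
```

View pics/w7c.png

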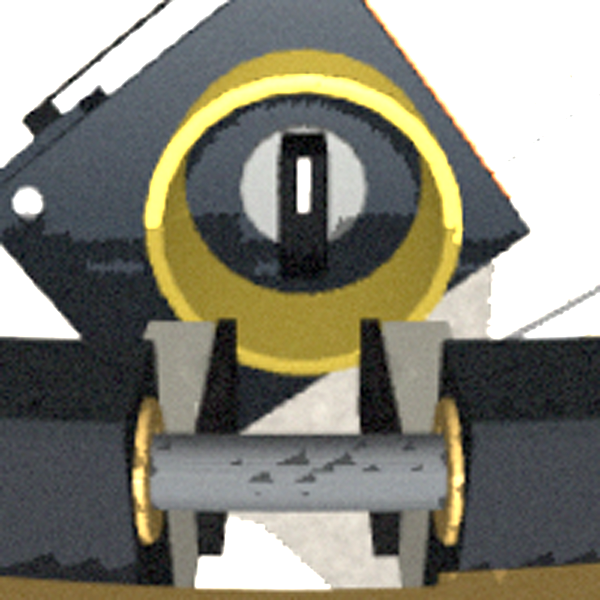

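View pics/s7.png

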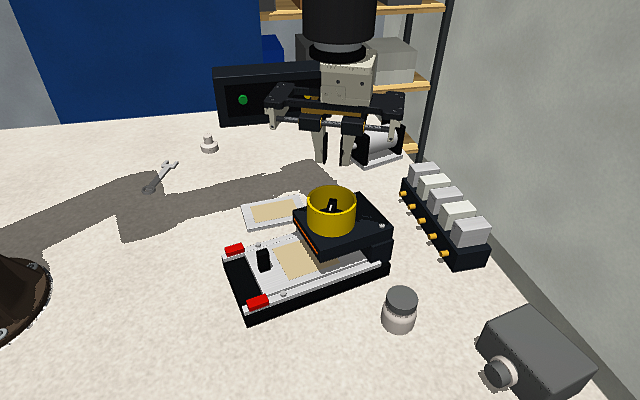

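```bash
python3 -c "
from h import *
print(arm.job_done())"
```

```text
the job is handed in; nothing more can be done
None
```

The plate is home, the clamp knob is tightened an eighth of a turn past the bite, and the job is handed in at about 17.7 s of the 72 s allowed.

- **Plate:** I pinched the handle and slid it about 30 mm until it stopped dead. I then pressed with about 20 N and saw almost no twisting moment, so it should be seated square. After the clamping, the handle was still in the same place in the side picture.
- **Knob:** I gripped the bar inside the guard, with no sign of touching the guard. The torque stepped from about 0.19 to 0.28 N m at 1.02 rad of turning, which I took as the bite. I stopped at 1.80 rad, about 0.78 rad past it.
- **Release:** I opened the fingers and lifted clear. The wrist picture shows the bar still lined up with the tool, so it neither slipped nor sprang back. The last wrist force was about 0.2 N.

**Checks that disagreed:**
- **Plate rear edge:** the network's last estimate was up to 6 mm sideways from its earlier ones, at low confidence. The handle position and the felt stop don't support that.
- **Handle:** its top report in that same picture was actually the spare plate. The second report matched the real handle.
- **Jar and spare plate:** both read within the network's error of where they started, and the side picture shows no change.

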